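# Cock the bench impact tester on its hair-trigger catch

## Task

Get the bench impact tester ready for its next shot: take the sprung striker arm by its ball handle, raise it against the spring, swing it across over the catch hook until it just touches the upright fence, and let it down gently so that it hangs in the hook by itself with your hand off it. The catch is a hair trigger: do not press or knock it down, do not ram the arm against it, and never let the arm snap back. Leave the glassware, cup and timer alone.

Things in the scene. Friction and masses are not known exactly. Their poses are not given: they have to be found in the camera images.
- tester: impact tester on a grey plate, 280 mm (x) by 145 mm (y -57 to +88), fixed to the bench. Origin: on the bench under the arm's line, at mid-length of the plate; x runs along the arm from ball handle to pivot, z up. The pivot, where the upright swing axis and the level lift axis cross, is at x +110, y 0, z 75 mm. A round anvil stands under the arm at x -45
- catch_way (a point): point on the plate under the catch, at x -28, y +55, z 17 mm in the tester's frame. The catch stands on the arm's +y side: a bent steel rod hook, 6 mm thick, reaching level toward -y in the plane x = -28 from an upright fence, ending in an upturned lip 6 mm above the rod's top. The seat is 13 mm wide, between lip and fence. Set screws shift hook and fence, see sleeve
- sleeve: bright sleeve of the arm, 10 mm thick, 120 to 190 mm from the pivot: this sits in the hook. Origin at the pivot, x from ball to pivot. Set screws (differ each time, not reported: look or feel) put the fence's face 33 to 51 mm from the arm's rest line (tester y) and the rod's top 117 to 141 mm above the bench. Fence: upright loop, 24 mm wide in x, top 53 mm above the rod's top
- ball (a point): centre of the black ball handle, 26 mm thick, on a 9 mm stem on top of the arm's free end: 240 mm from the pivot along the arm, 36 mm above its centre line; at rest at x -130, y 0, z 111 mm in the tester's frame. Grip it from above. Raising it takes about 4 N at first, growing to 6 to 9 N. The arm turns about the pivot, so the ball moves on arcs
- striker (a joint): lift angle of the arm (rad): 0 level at rest, hammer on the anvil; grows as the ball end rises; stop at 0.64. Hanging in the hook it reads about 0.31 to 0.49 by the hook's height; at 0.55 the sleeve clears the hook's lip at every setting, and is still below the fence's top
- swing (a joint): sideways angle of the arm about the upright axis (rad): 0 at rest, grows as the ball end swings to the tester's +y, toward the catch; a light spring (1 to 2 N at the ball) brings it back to 0. The sleeve touches the fence at about 0.19 to 0.35. One millimetre at the ball is about 0.005 rad
- catch (a joint): tip angle of the hook (rad): 0 level (set), grows as it is pressed down. A preloaded spring holds it level until 17 to 21 N presses on it, then it tips and the arm fires. The cocked arm itself loads it with about 10 N, so no more than about 4 N may be pushed down on the ball beyond that
- flask: conical flask, 76 mm wide, 133 mm tall, bystander; origin at the centre of its underside
- beaker: glass beaker, 54 mm wide, 69 mm tall, bystander; origin at the centre of its underside
- specimen_cup: lidded specimen cup, 72 mm wide, 76 mm tall, bystander; origin at the centre of its underside
- timer: small flat bench timer, 68 x 68 x 20 mm, bystander; origin at the centre of its underside

How it is judged:
By the outcome, as a careful person would: the job done as asked, in the order asked, and still so for the second after the job is handed in, with the robot touching nothing.
It also fails if it takes over 72 s, if anything falls off the work surface, if the arm or the gripper's body presses on something with over 40 N, if the wrist force passes 120 N, or if a joint passes its speed limit or range.

## Robot

A 6-joint arm with a two-finger parallel gripper is mounted at the origin on a cart in front of the work surface, level with it; the furniture and walls round the work are solid. World frame = base frame: x ahead of the robot, y to its left, z up, the work surface at z = 0. Lengths are in mm, angles in rad, forces in N, time in s.
With the tool pointing down it reaches from about 300 to 775 mm from the base axis. Payload 14.6 kg.
Tool frame: the origin (TCP) lies between the finger pads; the fingertips stand 17 mm ahead of it and the grasp point (between the pads) lies 2 mm behind it (manip.tip_reach is the distance from the TCP to the fingertips, in mm); z points along the fingers, y is the line along which they close (so a half turn about z gives the same grasp; the last joint's range is limited). The gripper opens to 94 mm and grips with 3 to 60 N. Pads are 16 mm wide; open, the fingers measure 119 mm over their backs; the gripper's body (75 mm by 177 mm) begins 78 mm behind the grasp point.
Start: joints at [1.074, 0.3, 1.521, -0, 1.321, -0.067], TCP at [229.175, 499.968, 222.446] pointing down, gripper open.
Joint ranges: [-3.03, 3.03], [-0.79, 2.21], [0.23, 2.52], [-1.04, 4.18], [0, 3.07], [-2.55, 2.55]. Speed limits (rad/s): [2.22, 2.22, 2.57, 3.14, 3.14, 3.14].

## Interface

Orientations are given as [roll, pitch, yaw] about the fixed x, y, z axes, in that order (R = Rz(yaw) Ry(pitch) Rx(roll)).
In Python, from cell import manip, viewer gives the robot as it stands.
- The arm moves only by the tool apply_moves, never from a script. Its argument "moves" is a list of rows, each a list of 3 entries, a list of its own where there are three numbers: the shift along the tool's x, y, z each as a share of 0.25 m, from -1 to 1, then the turn, a rotation vector about the tool's x, y, z each as a share of pi rad, from -1 to 1, then the closure, from 0 (fully open) to 1 (shut). In form: [[[dx, dy, dz], [wx, wy, wz], grip], ...]. A call has 1 to 12 rows; each row is the pose to reach, as a shift and turn from the pose commanded when the call began, along the tool's axes at that moment, turning the shorter way round; what a row does not reach only later rows make up. A row lasts 1/12 s, in which the tool goes at most 41.7 mm and 7.16 degrees, less where a joint would pass 70% of its speed; a pose out of reach is approached as far as the arm can. A call with a number of a shift or a turn outside -1 to 1 is refused whole. A call with a gripper value outside its range is refused whole. The fingers move at their own pace and stop on an object; "squeeze" is the grip in N (left out, the last holds). Time passes only in rows, so rows that repeat a pose let the fingers close. It gives the time, the measured TCP pose, the force, the opening and the grip force at its end, in the units of the state.
- manip.read_state(): the state, without advancing time (a new reading comes with each control period).
- viewer.camera(name): name is "side" or "top" or "wrist"; returns the picture (480x640x3 uint8, blue, green, red); there is no depth.
- viewer.camera_info(name): a dict with "camera_matrix" (3x3 intrinsics, pixels), "R" (3x3) and "t" (3): a world point X has camera coordinates R X + t. Camera axes: x right, y down, z forward; pixel columns grow to the right and rows downward; lengths in mm; the calibration is good to about 2 mm. A picture is of the moment at which its call begins: read the wrist's pose just before it. camera_info takes no time and is no camera call; for the wrist camera it gives the pose at the moment of the call.
- manip.sign_off(): hands the job in; it is judged then, once.
The state is a dict: "clock": time; "joints": joint angles; "qd": joint speeds; "effort": joint torques, N m; "eef_pos": TCP position; "eef_rot": TCP orientation; "wrist_force": force on the tool from outside, world axes, zero at the start; "moment": the same for the moment, N m; "finger_gap": finger opening in mm; "finger_force": force on a finger pad.
Only numpy, scipy, OpenCV 4.12 (cv2) and the standard library are available. Lean on these libraries where they do the work, as an engineer would, in place of code of your own. Each camera call takes 0.05 s, during which the arm holds its last target. There are 200 camera calls.

## Working session

There is one attempt and no reset: what is moved stays moved. The work goes in short steps, Python scripts to look and compute and a tool call to move; the robot and the scene stay as the last step left them, time stands still between calls to the robot, and variables do not carry over. Pictures are saved under pics/ and viewed, at most 10 in all, crops included, and the job is handed in when it is done.

Besides the shell and the picture viewer there is one more tool, called after ">>>" in YAML: its name, and indented under it one key for each argument. apply_moves: Moves the arm, as the interface text tells. Shift numbers are shares of 0.25 m and turn numbers shares of pi rad, none past 1 either way. Its arguments: {"type":"object","properties":{"moves":{"type":"array"},"squeeze":{"type":"number"}},"required":["moves"]}

```bash
mkdir -p pics
python3 - <<'E'
from cell import manip, viewer
import cv2,numpy as np
print(manip.read_state())
for n in ("top","side"):
    im=viewer.camera(n); cv2.imwrite(f"pics/{n}0.png",im)
    i=viewer.camera_info(n); print(n,i["camera_matrix"],-np.array(i["R"]).T@np.array(i["t"]),i["R"])
E
```

```text
{'clock': 0.0, 'joints': array([ 1.07444672e+00,  3.00449968e-01,  1.52158900e+00,  1.39671634e-05,
        1.32069875e+00, -6.65699334e-02]), 'qd': array([-0.00013949, -0.00127067,  0.00151318,  0.00114525,  0.00162651,
       -0.00045913]), 'effort': array([-7.22091572e-04, -5.31816244e+01, -3.52737486e+01,  7.07612699e-02,
        2.44102604e-02, -1.26536997e-04]), 'eef_pos': array([229.03580477, 499.77182191, 221.89456299]), 'eef_rot': array([-3.14045103e+00, -8.96692193e-05,  2.71180946e+00]), 'wrist_force': array([0.75208059, 0.71018923, 0.08240053]), 'moment': array([-0.02118495, -0.04006974, -0.03001164]), 'finger_force': 0.0, 'finger_gap': 94.38997014882588}
top [[433.4653622    0.         319.45815387]
 [  0.         433.4653622  235.15745901]
 [  0.           0.           1.        ]] [ 413.38296474   25.12267811 1060.04019909] [[ 0.00657458 -0.9996916  -0.02394752]
 [-0.99323316 -0.0037515  -0.11607681]
 [ 0.11595117  0.02454863 -0.9929515 ]]
side [[438.13173467   0.         319.14158804]
 [  0.         438.13173467 237.3934867 ]
 [  0.           0.           1.        ]] [ 100.93156465 -711.90290135  789.10128065] [[ 0.85146321 -0.52421847 -0.01433169]
 [-0.3366723  -0.52547914 -0.78135999]
 [ 0.40207233  0.67012437 -0.62391599]]
```

View pics/top0.png

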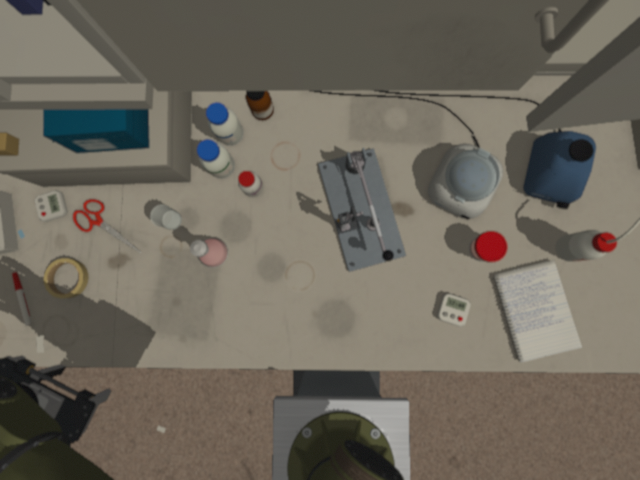

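View pics/side0.png

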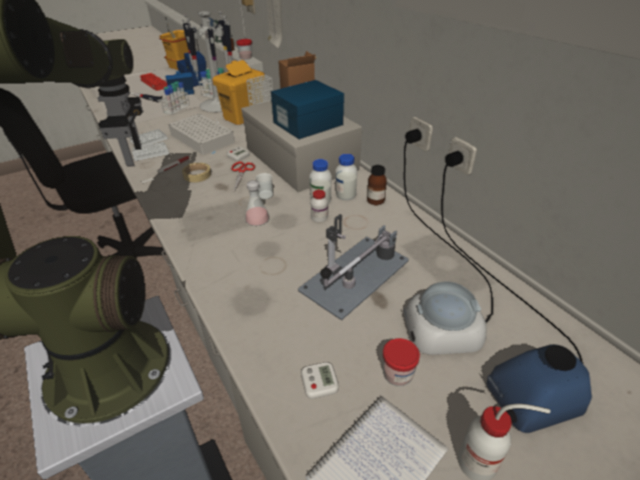

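The top view shows the plate with corners near (319,163), (371,150), (405,252) and (349,269). The ball is at (388,255), the pivot near (357,160) and the catch at about (347,222), left of the arm. The side view shows the ball at (326,273) and the catch upright near (335,240).

```bash
cat > h.py <<'E'
import numpy as np,cv2
from cell import manip,viewer
def ray(i,px):
    K,R,t=[np.array(i[k],float) for k in("camera_matrix","R","t")]
    return -R.T@t, R.T@np.linalg.inv(K)@np.array([px[0],px[1],1.])
def plane(i,px,z):
    c,d=ray(i,px); return c+d*(z-c[2])/d[2]
def tri(i1,p1,i2,p2):
    (a,u),(b,v)=ray(i1,p1),ray(i2,p2)
    s=np.linalg.lstsq(np.c_[u,-v],b-a,rcond=None)[0]
    p,q=a+s[0]*u,b+s[1]*v; return (p+q)/2,np.linalg.norm(p-q)
def proj(i,X):
    K,R,t=[np.array(i[k],float) for k in("camera_matrix","R","t")]
    p=K@(R@np.array(X,float)+t); return p[:2]/p[2]
E
python3 - <<'E'
from h import *
T,S=[viewer.camera_info(n) for n in("top","side")]
def ball(f,c,r=14):
    im=cv2.imread(f); x,y=c; g=im[y-r:y+r,x-r:x+r].max(2)
    m=(g<45).astype(np.uint8); n,l,st,ce=cv2.connectedComponentsWithStats(m)
    k=1+np.argmax(st[1:,4]); print(f,st[k],ce[k]+[x-r,y-r]); return ce[k]+[x-r,y-r]
b1=ball("pics/top0.png",(388,255)); b2=ball("pics/side0.png",(326,273))
print("ball tri",tri(T,b1,S,b2),"top at z111",plane(T,b1,111))
im=cv2.imread("pics/top0.png").astype(int); b,g,r=im[...,0],im[...,1],im[...,2]
m=((b-r>3)&(b>70)).astype(np.uint8); m[:130]=0;m[290:]=0;m[:,:300]=0;m[:,420:]=0
m=cv2.morphologyEx(m,cv2.MORPH_CLOSE,np.ones((9,9)))
cs,_=cv2.findContours(m,0,2); c=max(cs,key=cv2.contourArea)
rc=cv2.boxPoints(cv2.minAreaRect(c)); q=cv2.approxPolyDP(cv2.convexHull(c),6,True)[:,0]; print(q)
for p in q: print(p,plane(T,p,12).round(1))
P=[plane(T,p,12)[:2] for p in cv2.convexHull(c)[:,0]]
print(cv2.minAreaRect(np.array(P,np.float32)))
a=cv2.imread("pics/top0.png")[135:285,290:430]; s=cv2.imread("pics/side0.png")[200:330,280:430]
cv2.imwrite("pics/c0.png",np.hstack([cv2.resize(a,(400,428),interpolation=2),cv2.resize(s,(400,428),interpolation=2)]))
E
```

```text
pics/top0.png [ 9 10 10  9 73] [387.26027397 254.95890411]
pics/side0.png [ 9  9 10 10 69] [325.57971014 272.8115942 ]
ball tri (array([ 482.02595435, -100.26240262,  111.34337812]), np.float64(1.8681709004425835)) top at z111 [481.20520504 -99.89422632 111.        ]
[[372 150]
 [403 254]
 [349 269]
 [320 164]]
[372 150] [749.3 -78.2  12. ]
[403 254] [ 490.8 -150.8   12. ]
[349 269] [454.  -20.7  12. ]
[320 164] [713.6  50.9  12. ]
((602.3635864257812, -49.84465026855469), (274.4291076660156, 139.4666290283203), 15.91994857788086)
```

View pics/c0.png

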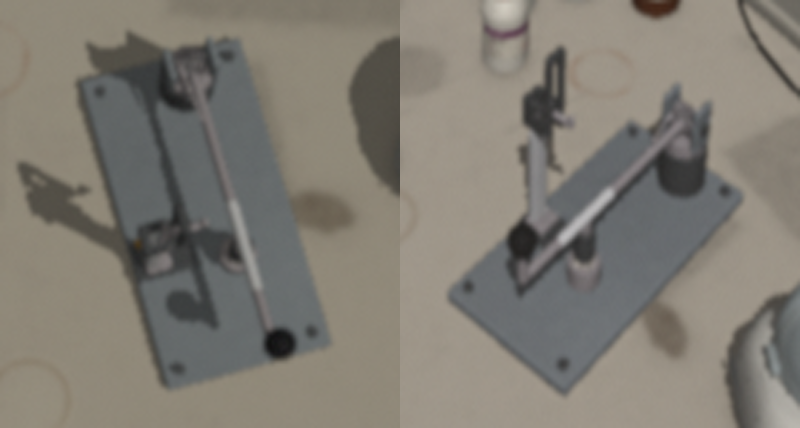

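The crop shows the hook at (200,225) in the left half, pointing toward the arm. The fence loop stands behind its post. The ball triangulates to (482,-100,111), and the plate fit (yaw about 0.278) predicts (481.6,-100.5), so the two agree.

```bash
cat >> h.py <<'E'
from scipy.spatial.transform import Rotation as Ro
PSI=0.278; X=np.array([np.cos(PSI),np.sin(PSI),0]);Y=np.array([-np.sin(PSI),np.cos(PSI),0]);O=np.array([606.6,-64.8,0])
def tw(p): return O+X*p[0]+Y*p[1]+[0,0,p[2]]
def wt(w): w=np.array(w)-O; return np.array([w@X,w@Y,w[2]])
def ballw(th,ph):
    d=240*np.cos(th)-36*np.sin(th)
    return tw([110-d*np.cos(ph),d*np.sin(ph),75+240*np.sin(th)+36*np.cos(th)])
def shares(p0,e0,p1,e1):
    A=Ro.from_euler("xyz",e0);B=Ro.from_euler("xyz",e1)
    return (A.inv().apply(np.array(p1)-p0)/250).round(4),((A.inv()*B).as_rotvec()/np.pi).round(4)
E
python3 - <<'E'
from h import *
s=[229.175,499.968,222.446]; e=[np.pi,0,2.7118]
print(shares(s,e,[482,-100,230],[np.pi,0,.278]))
E
```

```text
(array([-1.9193, -1.7602, -0.0302]), array([ 0.    , -0.    ,  0.7747]))
```

>>> apply_moves:
  moves:
    - [[-0.96,-0.88,-0.015],[0,0,0],0.3]
    - [[-0.96,-0.88,-0.015],[0,0,0],0.3]
    - [[-0.96,-0.88,-0.015],[0,0,0],0.3]
    - [[-0.96,-0.88,-0.015],[0,0,0],0.3]
    - [[-0.96,-0.88,-0.015],[0,0,0],0.3]
    - [[-0.96,-0.88,-0.015],[0,0,0],0.3]
    - [[-0.96,-0.88,-0.015],[0,0,0],0.3]
    - [[-0.96,-0.88,-0.015],[0,0,0],0.3]
    - [[-0.96,-0.88,-0.015],[0,0,0],0.3]

```text
clock: 0.85
eef_pos: [357.1, 195.9, 226.2]
eef_rot: [-3.141, 0.001, 2.707]
wrist_force: [-0.0, 0.0, 0.2]
finger_gap: 65.6
finger_force: 0.0
```

>>> apply_moves:
  moves:
    - [[-0.96,-0.88,-0.015],[0,0,0.4],0.3]
    - [[-0.96,-0.88,-0.015],[0,0,0.4],0.3]
    - [[-0.96,-0.88,-0.015],[0,0,0.4],0.3]
    - [[-0.96,-0.88,-0.015],[0,0,0.4],0.3]
    - [[-0.96,-0.88,-0.015],[0,0,0.4],0.3]
    - [[-0.96,-0.88,-0.015],[0,0,0.4],0.3]
    - [[-0.96,-0.88,-0.015],[0,0,0.4],0.3]
    - [[-0.96,-0.88,-0.015],[0,0,0.4],0.3]
    - [[-0.96,-0.88,-0.015],[0,0,0.4],0.3]
    - [[-0.96,-0.88,-0.015],[0,0,0.4],0.3]
    - [[-0.96,-0.88,-0.015],[0,0,0.4],0.3]
    - [[-0.96,-0.88,-0.015],[0,0,0.4],0.3]

```text
clock: 1.85
eef_pos: [482.2, -99.6, 229.7]
eef_rot: [-3.141, -0.0, 1.459]
wrist_force: [0.1, 0.4, 0.9]
finger_gap: 65.9
finger_force: 0.0
```

>>> apply_moves:
  moves:
    - [[0,0,0],[0,0,0.375],0.3]
    - [[0,0,0],[0,0,0.375],0.3]
    - [[0,0,0],[0,0,0.375],0.3]
    - [[0,0,0],[0,0,0.375],0.3]
    - [[0,0,0],[0,0,0.375],0.3]
    - [[0,0,0],[0,0,0.375],0.3]
    - [[0,0,0],[0,0,0.375],0.3]
    - [[0,0,0],[0,0,0.375],0.3]
    - [[0,0,0],[0,0,0.375],0.3]
    - [[0,0,0],[0,0,0.375],0.3]
    - [[0,0,0],[0,0,0.375],0.3]

```text
clock: 2.77
eef_pos: [482.2, -99.4, 230.0]
eef_rot: [3.142, -0.0, 0.28]
wrist_force: [0.6, 0.7, -0.8]
finger_gap: 65.8
finger_force: 0.0
```

Run:
```python
from h import *
i=viewer.camera_info("wrist"); im=viewer.camera("wrist"); cv2.imwrite("pics/w1.png",im)
np.savez("w1.npz",**{k:np.array(i[k]) for k in("camera_matrix","R","t")})
print(ray(i,(320,240)), proj(i,[482,-100,111]), proj(i,tw([-28,40,130])), proj(i,tw([-28,40,185])))
```

```text
(array([558.2654202 , -77.77069452, 392.16377946]), array([-0.25570222, -0.06387457, -0.96473796])) [323.73622903 243.21626352] [265.46152507 106.27181898] [249.60106977  96.95896265]
```

View pics/w1.png

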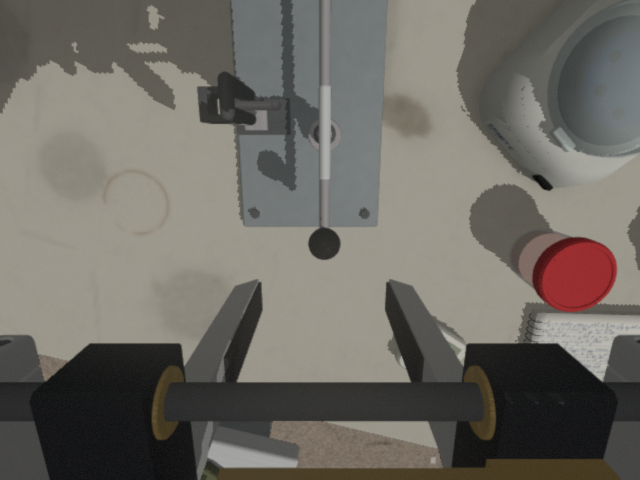

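The wrist view has the ball at (324,243), where the projection predicted (323.7,243.2). The hook rod runs from its lip at about (286,104) left to the fence at about (240,105).

Run:
```python
from h import *
i=np.load("w1.npz")
for p in [(287,104),(253,100),(238,75),(224,75),(255,90)]:
    print(p,[wt(plane(i,p,z)).round(0)[:2].tolist() for z in (120,135,147,170,194)])
```

```text
(287, 104) [[-26.0, 26.0], [-27.0, 25.0], [-28.0, 24.0], [-30.0, 22.0], [-32.0, 19.0]]
(253, 100) [[-23.0, 50.0], [-25.0, 47.0], [-26.0, 45.0], [-28.0, 41.0], [-30.0, 37.0]]
(238, 75) [[-7.0, 60.0], [-9.0, 56.0], [-11.0, 54.0], [-15.0, 49.0], [-19.0, 44.0]]
(224, 75) [[-7.0, 69.0], [-9.0, 65.0], [-11.0, 62.0], [-15.0, 57.0], [-19.0, 51.0]]
(255, 90) [[-17.0, 48.0], [-18.0, 46.0], [-20.0, 44.0], [-23.0, 40.0], [-26.0, 35.0]]
```

>>> apply_moves:
  moves:
    - [[0,0,0.12],[0,0,0],0.3]
    - [[0,0,0.24],[0,0,0],0.3]
    - [[0,0,0.34],[0,0,0],0.3]
    - [[0,0,0.42],[0,0,0],0.3]
    - [[0,0,0.46],[0,0,0],0.3]
    - [[0,0,0.484],[0,0,0],0.3]
    - [[0,0,0.484],[0,0,0],0.3]
    - [[0,0,0.484],[0,0,0],0.3]

```text
clock: 3.48
eef_pos: [482.6, -100.1, 109.8]
eef_rot: [3.141, -0.001, 0.279]
wrist_force: [-0.6, 0.7, 0.7]
finger_gap: 65.7
finger_force: 0.0
```

>>> apply_moves:
  moves:
    - [[0,0,0],[0,0,0],1]
    - [[0,0,0],[0,0,0],1]
    - [[0,0,0],[0,0,0],1]
    - [[0,0,0],[0,0,0],1]
    - [[0,0,0],[0,0,0],1]
    - [[0,0,0],[0,0,0],1]
    - [[0,0,0],[0,0,0],1]
    - [[0,0,0],[0,0,0],1]
    - [[0,0,0],[0,0,0],1]
  squeeze: 35

```text
clock: 4.23
eef_pos: [482.2, -100.0, 109.0]
eef_rot: [3.142, 0.0, 0.277]
wrist_force: [-0.4, -0.2, -0.1]
finger_gap: 24.4
finger_force: 35.0
```

Run:
```python
from h import *
s=manip.read_state(); print(s["eef_pos"],s["wrist_force"],s["finger_gap"],s["finger_force"])
# shares relative to grasp pose, arcs; tool x=X, y=-Y, z=-Z
b0=ballw(0,0)
for th in (.1,.2,.3,.4,.5,.55,.58):
    print(th,shares([*b0],[np.pi,0,PSI],ballw(th,0),[np.pi,0,PSI])[0])
```

```text
[ 482.18531378 -100.04151376  108.96210937] [-0.35620837 -0.21860554 -0.09760544] 24.38813807605264 35.00002562999725
0.1 [ 0.0192  0.     -0.0951]
0.2 [ 0.0477  0.     -0.1879]
0.3 [ 0.0854  0.     -0.2773]
0.4 [ 0.1319  0.     -0.3625]
0.5 [ 0.1866  0.     -0.4426]
0.55 [ 0.2168  0.     -0.4805]
0.58 [ 0.2359  0.     -0.5026]
```

>>> apply_moves:
  moves:
    - [[0.009,0,-0.048],[0,0,0],1]
    - [[0.019,0,-0.095],[0,0,0],1]
    - [[0.033,0,-0.142],[0,0,0],1]
    - [[0.048,0,-0.188],[0,0,0],1]
    - [[0.066,0,-0.233],[0,0,0],1]
    - [[0.085,0,-0.277],[0,0,0],1]
    - [[0.085,0,-0.277],[0,0,0],1]
    - [[0.085,0,-0.277],[0,0,0],1]

```text
clock: 4.9
eef_pos: [502.1, -94.2, 177.5]
eef_rot: [-3.141, 0.001, 0.277]
wrist_force: [-1.6, -0.9, -5.5]
finger_gap: 24.5
finger_force: 35.0
```

>>> apply_moves:
  moves:
    - [[0.022,0,-0.043],[0,0,0],1]
    - [[0.046,0,-0.085],[0,0,0],1]
    - [[0.073,0,-0.126],[0,0,0],1]
    - [[0.101,0,-0.165],[0,0,0],1]
    - [[0.119,0,-0.188],[0,0,0],1]
    - [[0.137,0,-0.21],[0,0,0],1]
    - [[0.137,0,-0.21],[0,0,0],1]
    - [[0.137,0,-0.21],[0,0,0],1]

```text
clock: 5.57
eef_pos: [535.2, -84.8, 229.9]
eef_rot: [-3.141, 0.001, 0.277]
wrist_force: [-2.5, -0.6, -6.2]
finger_gap: 24.5
finger_force: 35.0
```

Run:
```python
from h import *
s=manip.read_state(); print(wt(s["eef_pos"]),wt(ballw(.56,0)),s["wrist_force"],s["finger_gap"])
e=[np.pi,0,PSI]
b0=ballw(.56,0)
for ph in (.05,.1,.15,.2,.225,.25,.275,.3,.325,.35):
    print(ph,*shares(b0,e,ballw(.56,ph),[np.pi,0,PSI-ph]))
im=viewer.camera("wrist"); cv2.imwrite("pics/w2.png",im)
```

```text
[-74.11266879   0.30197336 229.89625071] [-7.42185235e+01 -1.42108547e-14  2.32985871e+02] [-2.54096187 -0.58428475 -6.23713069] 24.531556470374408
0.05 [ 0.0009 -0.0368 -0.    ] [-0.     -0.      0.0159]
0.1 [ 0.0037 -0.0736 -0.    ] [-0.     -0.      0.0318]
0.15 [ 0.0083 -0.1101 -0.    ] [-0.     -0.      0.0477]
0.2 [ 0.0147 -0.1464 -0.    ] [-0.     -0.      0.0637]
0.225 [ 0.0186 -0.1644 -0.    ] [ 0.     -0.      0.0716]
0.25 [ 0.0229 -0.1823 -0.    ] [-0.     -0.      0.0796]
0.275 [ 0.0277 -0.2001 -0.    ] [-0.     -0.      0.0875]
0.3 [ 0.0329 -0.2178 -0.    ] [-0.     -0.      0.0955]
0.325 [ 0.0386 -0.2353 -0.    ] [ 0.     -0.      0.1035]
0.35 [ 0.0447 -0.2527 -0.    ] [ 0.     -0.      0.1114]
```

View pics/w2.png

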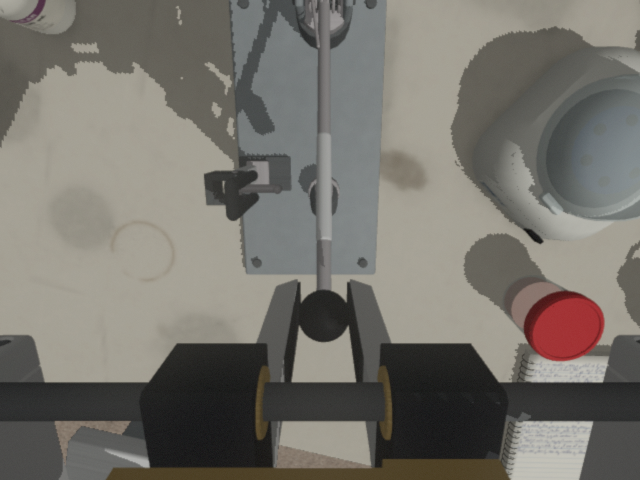

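The wrist view shows the ball held at (323,315) between the fingers and the arm lifted. The hook and fence are at about (205–285, 170–215), well clear. Next is the swing.

>>> apply_moves:
  moves:
    - [[0.0005,-0.018,0],[0,0,0.008],1]
    - [[0.001,-0.037,0],[0,0,0.016],1]
    - [[0.002,-0.055,0],[0,0,0.024],1]
    - [[0.0037,-0.0736,0],[0,0,0.032],1]
    - [[0.006,-0.092,0],[0,0,0.04],1]
    - [[0.0083,-0.11,0],[0,0,0.048],1]
    - [[0.01,-0.121,0],[0,0,0.0525],1]
    - [[0.012,-0.132,0],[0,0,0.057],1]
    - [[0.012,-0.132,0],[0,0,0.057],1]
    - [[0.012,-0.132,0],[0,0,0.057],1]
    - [[0.012,-0.132,0],[0,0,0.057],1]

```text
clock: 6.53
eef_pos: [529.5, -52.4, 230.5]
eef_rot: [-3.142, -0.0, 0.098]
wrist_force: [0.7, -0.9, -10.2]
finger_gap: 23.9
finger_force: 35.0
```

```bash
cat > st.py <<'E'
from h import *
s=manip.read_state(); p=wt(s["eef_pos"]); f=s["wrist_force"]
ph=np.arctan2(p[1],110-p[0]); yaw=s["eef_rot"][2]
c,sn=np.cos(PSI-ph),np.sin(PSI-ph)
print("t",s["clock"],"p",p.round(2),"phi",ph.round(4),"yawphi",round(PSI-yaw,4),"f rad/tan/z",round(f[0]*c+f[1]*sn,2),round(-f[0]*sn+f[1]*c,2),round(f[2],2),"d",np.hypot(110-p[0],p[1]).round(2),"mom",s["moment"].round(3),"gap",s["finger_gap"].round(2))
E
python3 st.py
```

```text
Traceback (most recent call last):
  File "st.py", line 5, in <module>
    print("t",s["clock"],"p",p.round(2),"phi",ph.round(4),"yawphi",round(PSI-yaw,4),"f rad/tan/z",round(f[0]*c+f[1]*sn,2),round(-f[0]*sn+f[1]*c,2),round(f[2],2),"d",np.hypot(110-p[0],p[1]).round(2),"mom",s["moment"].round(3),"gap",s["finger_gap"].round(2))
                                                                                                                                                                                                                                       ^^^^^^^^^^^^^^^^^^^^^
AttributeError: 'float' object has no attribute 'round'
```

```bash
sed -i 's/s\["finger_gap"\].round(2)/s["finger_gap"]/' st.py; python3 st.py
```

```text
t 6.5333 p [-70.74  33.12 230.51] phi 0.1812 yawphi 0.1795 f rad/tan/z 0.56 -1.01 -10.21 d 183.75 mom [-0.15   0.014 -0.001] gap 23.917885536130957
```

>>> apply_moves:
  moves:
    - [[0,0,0],[0,0,0],1]
    - [[0,0,0],[0,0,0],1]

```text
clock: 6.7
eef_pos: [529.5, -52.4, 230.6]
eef_rot: [3.142, -0.0, 0.098]
wrist_force: [2.3, -1.2, -10.0]
finger_gap: 24.2
finger_force: 35.0
```

```bash
python3 st.py
```

```text
t 6.7 p [-70.72  33.07 230.59] phi 0.181 yawphi 0.18 f rad/tan/z 2.15 -1.37 -9.99 d 183.73 mom [-0.15  -0.121  0.031] gap 24.221370474009422
```

>>> apply_moves:
  moves:
    - [[0.0025,-0.005,0.001],[0,0,0.002],1]
    - [[0.0025,-0.01,0.001],[0,0,0.004],1]
    - [[0.003,-0.015,0.001],[0,0,0.0064],1]
    - [[0.003,-0.02,0.001],[0,0,0.0085],1]
    - [[0.003,-0.025,0.001],[0,0,0.011],1]
    - [[0.003,-0.03,0.001],[0,0,0.013],1]
    - [[0.003,-0.03,0.001],[0,0,0.013],1]
    - [[0.003,-0.03,0.001],[0,0,0.013],1]

```text
clock: 7.37
eef_pos: [529.2, -44.6, 230.6]
eef_rot: [3.142, 0.0, 0.057]
wrist_force: [-5.1, -1.2, -4.9]
finger_gap: 24.5
finger_force: 35.0
```

```bash
python3 st.py
```

```text
t 7.3667 p [-68.87  40.65 230.64] phi 0.2235 yawphi 0.2211 f rad/tan/z -5.13 -0.96 -4.94 d 183.43 mom [-0.225  1.184  0.011] gap 24.481899959390894
```

>>> apply_moves:
  moves:
    - [[0,-0.004,0],[0,0,0.0018],1]
    - [[0,-0.008,0],[0,0,0.0035],1]
    - [[0,-0.011,0],[0,0,0.0048],1]
    - [[0,-0.011,0],[0,0,0.0048],1]
    - [[0,-0.011,0],[0,0,0.0048],1]

```text
clock: 7.78
eef_pos: [529.1, -41.9, 230.6]
eef_rot: [3.141, 0.0, 0.042]
wrist_force: [-4.7, -1.7, -5.2]
finger_gap: 24.4
finger_force: 35.0
```

```bash
python3 st.py
python3 - <<'E'
from h import *
cv2.imwrite("pics/w3.png",viewer.camera("wrist")[0:480,80:560])
E
```

```text
t 7.7833 p [-68.27  43.27 230.63] phi 0.2381 yawphi 0.2362 f rad/tan/z -4.77 -1.52 -5.19 d 183.45 mom [-0.166  1.197  0.084] gap 24.403943683340856
```

View pics/w3.png

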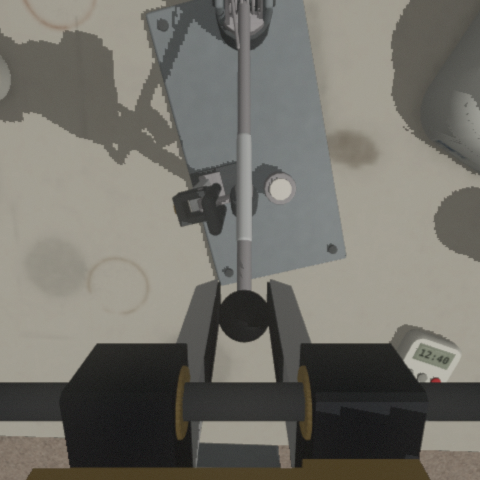

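The sleeve is at columns 238–252 in this crop and the fence edge near 225, row 200. That leaves roughly 9 mm to go at the sleeve.

>>> apply_moves:
  moves:
    - [[0,-0.004,0],[0,0,0.0018],1]
    - [[0,-0.008,0],[0,0,0.0035],1]
    - [[0,-0.012,0],[0,0,0.0053],1]
    - [[0,-0.016,0],[0,0,0.007],1]
    - [[0,-0.02,0],[0,0,0.0088],1]
    - [[0.0005,-0.024,0],[0,0,0.0105],1]
    - [[0.0005,-0.024,0],[0,0,0.0105],1]
    - [[0.0005,-0.024,0],[0,0,0.0105],1]

```text
clock: 8.5
eef_pos: [528.9, -35.9, 230.6]
eef_rot: [3.142, 0.0, 0.009]
wrist_force: [-6.5, -1.0, -4.8]
finger_gap: 23.9
finger_force: 35.0
```

```bash
python3 st.py
```

```text
t 8.5 p [-66.77  49.12 230.6 ] phi 0.271 yawphi 0.2692 f rad/tan/z -6.49 -1.0 -4.84 d 183.47 mom [-0.238  1.294  0.042] gap 23.946856823929735
```

>>> apply_moves:
  moves:
    - [[0,-0.003,0],[0,0,0.0013],1]
    - [[0,-0.006,0],[0,0,0.0026],1]
    - [[0,-0.006,0],[0,0,0.0026],1]
    - [[0,-0.006,0],[0,0,0.0026],1]

```text
clock: 8.83
eef_pos: [528.9, -34.4, 230.6]
eef_rot: [3.142, 0.0, 0.001]
wrist_force: [-5.1, -1.2, -4.9]
finger_gap: 24.5
finger_force: 35.0
```

```bash
python3 st.py
```

```text
t 8.8333 p [-66.38  50.55 230.61] phi 0.2791 yawphi 0.2774 f rad/tan/z -5.1 -1.16 -4.92 d 183.48 mom [-0.203  1.285  0.043] gap 24.454485962168928
```

>>> apply_moves:
  moves:
    - [[0,-0.003,0],[0,0,0.0013],1]
    - [[0,-0.006,0],[0,0,0.0026],1]
    - [[0,-0.006,0],[0,0,0.0026],1]
    - [[0,-0.006,0],[0,0,0.0026],1]

```text
clock: 9.17
eef_pos: [528.9, -32.9, 230.6]
eef_rot: [3.142, 0.0, -0.008]
wrist_force: [-4.9, -1.7, -4.5]
finger_gap: 24.2
finger_force: 35.0
```

```bash
python3 st.py
```

```text
t 9.1667 p [-65.96  51.99 230.6 ] phi 0.2873 yawphi 0.2856 f rad/tan/z -4.86 -1.78 -4.5 d 183.48 mom [-0.208  1.253 -0.005] gap 24.21898155121627
```

>>> apply_moves:
  moves:
    - [[0,-0.003,0],[0,0,0.0013],1]
    - [[0,-0.006,0],[0,0,0.0026],1]
    - [[0,-0.006,0],[0,0,0.0026],1]
    - [[0,-0.006,0],[0,0,0.0026],1]

```text
clock: 9.5
eef_pos: [528.9, -31.9, 230.6]
eef_rot: [3.141, 0.0, -0.016]
wrist_force: [-5.7, -4.5, -4.0]
finger_gap: 24.5
finger_force: 35.0
```

```bash
python3 st.py
```

```text
t 9.5 p [-65.66  52.94 230.63] phi 0.2927 yawphi 0.2939 f rad/tan/z -5.58 -4.56 -3.98 d 183.46 mom [-0.921  1.304  0.12 ] gap 24.453703271733588
```

Contact with the fence is at φ≈0.29. I'll estimate the hook height from the first side view before lowering.

Run:
```python
from h import *
im=cv2.imread("pics/side0.png")[208:268,315:365]
a=cv2.resize(im,(500,600),interpolation=cv2.INTER_CUBIC)
S=viewer.camera_info("side")
cv2.imwrite("pics/c1.png",cv2.convertScaleAbs(a,alpha=1.4))
for h in (117,129,141):
  for n,p in dict(lipin=[-28,33.4,h+6],rodtopfence=[-28,46.4,h],fl=[-40,46.4,h+53],fr=[-16,46.4,h+53]).items():
    q=proj(S,tw(p)); print(h,n,((q-[315,208])*10).round(0))
```

```text
117 lipin [280. 333.]
117 rodtopfence [238. 330.]
117 fl [208. 179.]
117 fr [274. 133.]
129 lipin [281. 294.]
129 rodtopfence [239. 292.]
129 fl [208. 137.]
129 fr [275.  92.]
141 lipin [282. 255.]
141 rodtopfence [240. 252.]
141 fl [209.  96.]
141 fr [276.  50.]
```

View pics/c1.png

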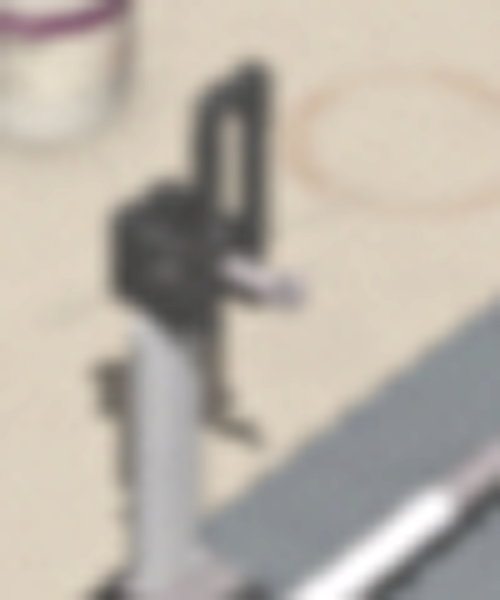

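The fence loop's top corners are at about (262,60) and (205,95) and the lip is at (292,275). That puts the rod's top at about 135–140 mm, so contact should come near θ≈0.42–0.46. I'll lower to just above that first.

>>> apply_moves:
  moves:
    - [[-0.006,0.0015,0.007],[0,0,0],1]
    - [[-0.012,0.0015,0.0145],[0,0,0],1]
    - [[-0.018,0.0015,0.0217],[0,0,0],1]
    - [[-0.024,0.0015,0.0287],[0,0,0],1]
    - [[-0.03,0.0015,0.036],[0,0,0],1]
    - [[-0.0355,0.0015,0.0435],[0,0,0],1]
    - [[-0.041,0.0015,0.051],[0,0,0],1]
    - [[-0.0465,0.0015,0.0585],[0,0,0],1]
    - [[-0.0465,0.0015,0.0585],[0,0,0],1]
    - [[-0.0465,0.0015,0.0585],[0,0,0],1]

```text
clock: 10.33
eef_pos: [517.2, -31.8, 215.4]
eef_rot: [3.141, 0.001, -0.016]
wrist_force: [-2.6, -4.8, -8.4]
finger_gap: 24.3
finger_force: 35.0
```

```bash
cat >> st.py <<'E'
r=f[0]*c+f[1]*sn; a=np.arctan2(p[2]-75,110-p[0] if 0 else np.hypot(110-p[0],p[1]))
print("lift force (spring load, + = arm pulls down)",round(-(r*np.sin(a)+f[2]*np.cos(a)),2),"along(+ = tool too far out)",round(r*np.cos(a)-f[2]*np.sin(a),2),"alpha",a)
E
python3 st.py
```

```text
t 10.3333 p [-76.92  56.23 215.36] phi 0.2922 yawphi 0.2936 f rad/tan/z -2.54 -4.88 -8.4 d 195.2 mom [-0.889  0.679  0.035] gap 24.348644877432154
lift force (spring load, + = arm pulls down) 8.3 along(+ = tool too far out) 2.85 alpha 0.6233920135423211
```

>>> apply_moves:
  moves:
    - [[-0.002,0.0015,0.003],[0,0,0],1]
    - [[-0.004,0.0025,0.006],[0,0,0],1]
    - [[-0.0055,0.0025,0.008],[0,0,0],1]
    - [[-0.0055,0.0025,0.008],[0,0,0],1]

```text
clock: 10.67
eef_pos: [516.0, -32.2, 213.7]
eef_rot: [-3.141, 0.0, -0.015]
wrist_force: [-2.8, -3.1, -6.1]
finger_gap: 24.4
finger_force: 35.0
```

```bash
python3 st.py
```

```text
t 10.6667 p [-78.13  56.21 213.69] phi 0.2903 yawphi 0.2934 f rad/tan/z -2.79 -3.09 -6.12 d 196.35 mom [-0.391  0.581  0.075] gap 24.38142772470427
lift force (spring load, + = arm pulls down) 6.6 along(+ = tool too far out) 1.25 alpha 0.614952461535328
```

>>> apply_moves:
  moves:
    - [[-0.001,0,0.0013],[0,0,0],1]
    - [[-0.0018,0,0.0026],[0,0,0],1]
    - [[-0.0018,0,0.0026],[0,0,0],1]
    - [[-0.0018,0,0.0026],[0,0,0],1]

```text
clock: 11.0
eef_pos: [515.7, -32.2, 213.1]
eef_rot: [-3.142, 0.0, -0.015]
wrist_force: [-1.9, -2.2, -5.0]
finger_gap: 24.5
finger_force: 35.0
```

>>> apply_moves:
  moves:
    - [[-0.0007,0,0.001],[0,0,0],1]
    - [[-0.0014,0,0.002],[0,0,0],1]
    - [[-0.0014,0,0.002],[0,0,0],1]
    - [[-0.0014,0,0.002],[0,0,0],1]

```text
clock: 11.33
eef_pos: [515.3, -32.3, 212.7]
eef_rot: [-3.142, 0.0, -0.015]
wrist_force: [-2.4, -1.9, -5.2]
finger_gap: 24.1
finger_force: 35.0
```

>>> apply_moves:
  moves:
    - [[-0.001,0,0.0013],[0,0,0],1]
    - [[-0.0018,0,0.0026],[0,0,0],1]
    - [[-0.0018,0,0.0026],[0,0,0],1]
    - [[-0.0018,0,0.0026],[0,0,0],1]

```text
clock: 11.67
eef_pos: [514.9, -32.3, 212.0]
eef_rot: [-3.142, 0.0, -0.015]
wrist_force: [-2.2, -1.9, -5.3]
finger_gap: 24.5
finger_force: 35.0
```

>>> apply_moves:
  moves:
    - [[-0.001,0,0.0013],[0,0,0],1]
    - [[-0.0018,0,0.0026],[0,0,0],1]
    - [[-0.0018,0,0.0026],[0,0,0],1]
    - [[-0.0018,0,0.0026],[0,0,0],1]

```text
clock: 12.0
eef_pos: [514.4, -32.3, 211.3]
eef_rot: [3.142, 0.0, -0.015]
wrist_force: [-0.4, -2.0, -5.7]
finger_gap: 24.2
finger_force: 35.0
```

>>> apply_moves:
  moves:
    - [[-0.0007,0,0.0013],[0,0,0],1]
    - [[-0.0014,0,0.0026],[0,0,0],1]
    - [[-0.0014,0,0.0026],[0,0,0],1]
    - [[-0.0014,0,0.0026],[0,0,0],1]

```text
clock: 12.33
eef_pos: [514.0, -32.2, 210.7]
eef_rot: [-3.142, 0.0, -0.015]
wrist_force: [-2.0, -1.6, -5.0]
finger_gap: 24.1
finger_force: 35.0
```

>>> apply_moves:
  moves:
    - [[-0.0008,0,0.0013],[0,0,0],1]
    - [[-0.0017,0,0.0026],[0,0,0],1]
    - [[-0.0017,0,0.0026],[0,0,0],1]
    - [[-0.0017,0,0.0026],[0,0,0],1]

```text
clock: 12.67
eef_pos: [513.7, -32.3, 210.2]
eef_rot: [3.142, -0.0, -0.015]
wrist_force: [-1.9, -2.0, -4.1]
finger_gap: 24.5
finger_force: 35.0
```

>>> apply_moves:
  moves:
    - [[-0.0006,0,0.001],[0,0,0],1]
    - [[-0.0012,0,0.002],[0,0,0],1]
    - [[-0.0012,0,0.002],[0,0,0],1]
    - [[-0.0012,0,0.002],[0,0,0],1]

```text
clock: 13.0
eef_pos: [513.5, -32.3, 209.9]
eef_rot: [3.141, -0.001, -0.015]
wrist_force: [-2.2, -1.7, -0.3]
finger_gap: 24.1
finger_force: 35.0
```

>>> apply_moves:
  moves:
    - [[-0.0004,0,0.0008],[0,0,0],1]
    - [[-0.0004,0,0.0008],[0,0,0],1]
    - [[-0.0004,0,0.0008],[0,0,0],1]

```text
clock: 13.25
eef_pos: [513.4, -32.3, 209.7]
eef_rot: [3.141, -0.001, -0.015]
wrist_force: [-2.4, -2.9, 3.2]
finger_gap: 24.3
finger_force: 35.0
```

```bash
python3 st.py
```

```text
t 13.25 p [-80.69  56.85 209.67] phi 0.2897 yawphi 0.2934 f rad/tan/z -2.32 -2.9 3.18 d 198.99 mom [-0.399  0.628  0.076] gap 24.27927523637602
lift force (spring load, + = arm pulls down) -1.34 along(+ = tool too far out) -3.71 alpha 0.5949807894307433
```

>>> apply_moves:
  moves:
    - [[-0.0008,0.001,-0.0006],[0,0,0],1]
    - [[-0.0008,0.002,-0.0006],[0,0,0],1]
    - [[-0.0008,0.003,-0.0006],[0,0,0],1]
    - [[-0.0008,0.004,-0.0006],[0,0,0],1]
    - [[-0.0008,0.004,-0.0006],[0,0,0],1]
    - [[-0.0008,0.004,-0.0006],[0,0,0],1]
  squeeze: 20

```text
clock: 13.75
eef_pos: [513.2, -33.0, 209.5]
eef_rot: [-3.141, -0.0, -0.015]
wrist_force: [2.2, 2.9, 0.9]
finger_gap: 24.6
finger_force: 20.0
```

```bash
python3 st.py
```

```text
t 13.75 p [-81.12  56.21 209.53] phi 0.286 yawphi 0.2934 f rad/tan/z 2.2 2.94 0.9 d 199.21 mom [ 0.561 -0.228  0.107] gap 24.616787653879477
lift force (spring load, + = arm pulls down) -1.97 along(+ = tool too far out) 1.32 alpha 0.5939506043736801
```

>>> apply_moves:
  moves:
    - [[0.0004,-0.001,-0.0006],[0,0,0],1]
    - [[0.0004,-0.002,-0.0008],[0,0,0],1]
    - [[0.0004,-0.002,-0.0008],[0,0,0],1]
    - [[0.0004,-0.002,-0.0008],[0,0,0],1]
  squeeze: 12

```text
clock: 14.08
eef_pos: [513.1, -32.8, 209.7]
eef_rot: [3.142, 0.0, -0.015]
wrist_force: [0.2, 1.3, -0.6]
finger_gap: 24.7
finger_force: 12.0
```

```bash
python3 st.py;python3 - <<'E'
from h import *
cv2.imwrite("pics/w4.png",viewer.camera("wrist")[0:480,80:560])
E
```

```text
t 14.0833 p [-81.09  56.42 209.66] phi 0.2871 yawphi 0.2935 f rad/tan/z 0.17 1.28 -0.58 d 199.25 mom [ 0.249 -0.132  0.015] gap 24.728393728303136
lift force (spring load, + = arm pulls down) 0.38 along(+ = tool too far out) 0.47 alpha 0.5943320977749488
```

View pics/w4.png

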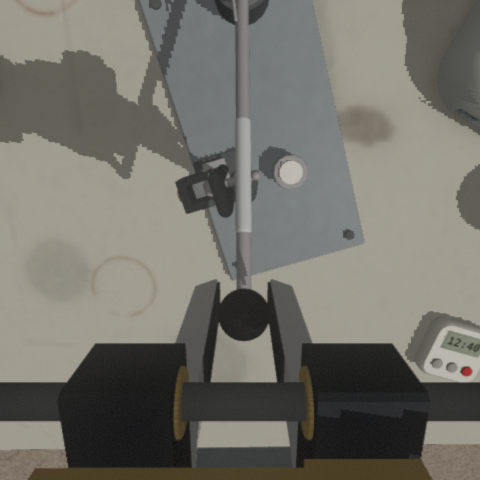

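The sleeve (columns 237–252) sits between the fence edge at about 232 and the lip at about 256, row 178. The hand forces are near zero, so I'll release.

>>> apply_moves:
  moves:
    - [[0,-0.0005,0],[0,0,0],1]
    - [[0,-0.0005,0],[0,0,0],1]
    - [[0,-0.0005,0],[0,0,0],0.68]
    - [[0,-0.0005,0],[0,0,0],0.64]
    - [[0,-0.0005,0],[0,0,0],0.6]
    - [[0,-0.0005,0],[0,0,0],0.5]
    - [[0,-0.0005,0],[0,0,0],0.4]
    - [[0,-0.0005,0],[0,0,0],0.4]
    - [[0,-0.0005,0],[0,0,0],0.4]
  squeeze: 3

```text
clock: 14.88
eef_pos: [513.2, -32.6, 209.7]
eef_rot: [3.142, -0.0, -0.015]
wrist_force: [0.0, -0.3, 0.3]
finger_gap: 56.0
finger_force: 0.0
```

```bash
python3 st.py;python3 - <<'E'
from h import *
cv2.imwrite("pics/w5.png",viewer.camera("wrist")[0:480,80:560])
E
```

```text
t 14.8833 p [-81.03  56.57 209.72] phi 0.2879 yawphi 0.2934 f rad/tan/z 0.01 -0.26 0.33 d 199.23 mom [0.059 0.151 0.049] gap 56.04413777739509
lift force (spring load, + = arm pulls down) -0.28 along(+ = tool too far out) -0.18 alpha 0.5945950304676527
```

View pics/w5.png

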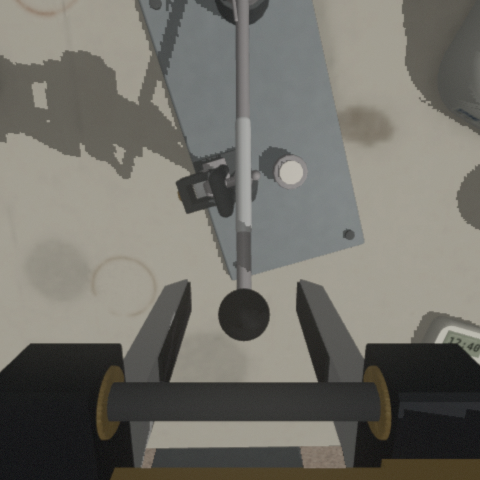

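The arm hangs by itself: the ball is unchanged at (243,315), the sleeve is in the hook, and the fingers are well clear on both sides. I'll withdraw straight up and check again.

>>> apply_moves:
  moves:
    - [[0,0,-0.04],[0,0,0],0.4]
    - [[0,0,-0.1],[0,0,0],0.4]
    - [[0,0,-0.2],[0,0,0],0.4]
    - [[0,0,-0.3],[0,0,0],0.4]
    - [[0,0,-0.36],[0,0,0],0.4]
    - [[0,0,-0.4],[0,0,0],0.4]
    - [[0,0,-0.4],[0,0,0],0.4]
    - [[0,0,-0.4],[0,0,0],0.4]
    - [[0,0,-0.4],[0,0,0],0.4]

```text
clock: 15.68
eef_pos: [512.8, -32.6, 308.6]
eef_rot: [-3.141, 0.002, -0.015]
wrist_force: [-0.5, 0.1, -0.6]
finger_gap: 56.6
finger_force: 0.0
```

```bash
python3 st.py;python3 - <<'E'
from h import *
i=viewer.camera_info("wrist");im=viewer.camera("wrist"); print(proj(i,ballw(.445,.29)))
cv2.imwrite("pics/w6.png",im)
E
```

```text
t 15.6833 p [-81.31  56.7  308.61] phi 0.2881 yawphi 0.2934 f rad/tan/z -0.49 0.12 -0.62 d 199.54 mom [0.005 0.123 0.053] gap 56.55162821393514
lift force (spring load, + = arm pulls down) 0.78 along(+ = tool too far out) 0.16 alpha 0.8638940146012052
[322.4256992  252.40905094]
```

View pics/w6.png

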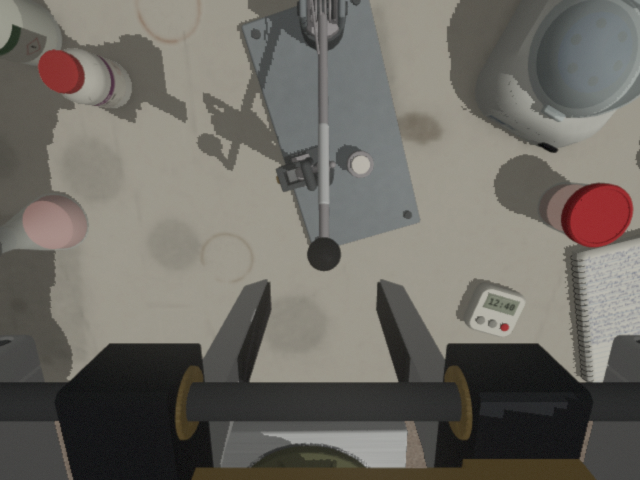

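The ball is at (323,254) against a predicted (322,252) for the cocked pose. The arm rests in the hook and the hand is clear.

```bash
python3 -c "
from cell import manip
print(manip.sign_off())"
```

```text
the job is handed in; nothing more can be done
None
```

The striker arm is cocked: it hangs in the catch hook by itself next to the fence with the gripper clear above it, and the job was handed in at about 16 s.

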